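# Feel the key machine's supply toggle, switch it on if off, then start

## Robot

A 7-joint arm with a two-finger parallel gripper is mounted at the origin on the work surface. World frame = base frame: x ahead of the robot, y to its left, z up, the work surface at z = 0. Lengths are in mm, angles in rad, forces in N, time in s.
With the tool pointing down it reaches from about 425 to 800 mm from the base axis. Payload 8.3 kg.
Tool frame: the origin (TCP) lies midway between the tips of the shut fingers; the grasp point (between the pads) lies ctrl.tcp_to_grasp behind it (ctrl.tcp_to_grasp is the distance from the TCP to the grasp point, in mm); z points along the fingers, y is the line along which they close (so a half turn about z gives the same grasp; the last joint's range is limited). The gripper opens to 85 mm and grips with 20 to 120 N. Pads are 22 mm wide; open, the fingers measure 114 mm over their backs; the gripper's body (76 mm by 85 mm) begins 54 mm behind the grasp point. The pads swing forward as they close: fully open they stand 13 mm farther back than shut.
Start: joints at [1.077, 0.383, 0.016, 1.37, -0.006, 1.388, -0.046], TCP at [261.032, -567.86, 231.279] pointing down, gripper open.
Joint ranges: [-2.95, 2.95], [-0.25, 2.06], [-1.52, 1.56], [0.18, 2.33], [-1.44, 4.58], [0.02, 2.06], [-3.01, 3.01]. Speed limits (rad/s): [2.39, 2.39, 3.01, 3.01, 3.14, 3.14, 3.14].

## Interface

Orientations are given as [roll, pitch, yaw] about the fixed x, y, z axes, in that order (R = Rz(yaw) Ry(pitch) Rx(roll)).
In Python, from bench import ctrl gives the robot as it stands.
- The arm moves only by the tool send_rows, never from a script. Its argument "commands" is a list of rows, each an object of numbers: "tx", "ty", "tz": the shift along the world's x, y, z in units of 25 mm (1.0 is 25 mm); "spin": the turn about the world's z in degrees. A call has exactly 10 rows; each row is the pose to reach, as a shift and turn from the pose commanded when the call began; what a row does not reach only later rows make up. A row lasts 1/8 s, in which the tool goes at most 62.5 mm and 10.7 degrees, less where a joint would pass 70% of its speed; a pose out of reach is approached as far as the arm can. A call with a gripper value outside its range is refused whole. "grip" is the opening, from 0 (shut) to 1 (fully open), set as the call begins (left out, the last holds). The fingers move at their own pace and stop on an object; the grip force is fixed at half the most. Time passes only in rows, so rows that repeat a pose let the fingers close, or fill a call up. It gives the time, the measured TCP pose, the force, the opening and the grip force at its end, in the units of the state.
- ctrl.sense(): the state, without advancing time (a new reading comes with each control period).
- ctrl.get_image(name): name is "scene" or "top" or "wrist"; returns the picture (400x640x3 uint8, blue, green, red); there is no depth.
- ctrl.camera_model(name): a dict with "K" (3x3 intrinsics, pixels), "k1" (the pictures are not rectified: a ray, as slopes to the right and down, at radius r is drawn at 1 + k1 r^2 times it, then the intrinsics apply), "eye" and "rotation" of the camera in the world; the wrist camera has in their place "hand_eye" (4x4, takes a point from camera to tool coordinates, whose origin is the TCP and whose axes are the flange's). Camera axes: x right, y down, z forward; pixel columns grow to the right and rows downward; lengths in mm; the calibration is good to about 2 mm. A picture is of the moment at which its call begins: read the wrist's pose just before it. camera_model takes no time and is no camera call.
- ctrl.close_job(): hands the job in; it is judged then, once.
The state is a dict: "time_s": time; "qpos": joint angles; "joint_velocities": joint speeds; "joint_torque": joint torques, N m; "tool_pos": TCP position; "tool_rot": TCP orientation; "wrist_force": force on the tool from outside, world axes, zero at the start; "moment": the same for the moment, N m; "finger_gap": finger opening in mm; "grip_force": force on a finger pad.
Only numpy, scipy, OpenCV 4.12 (cv2) and the standard library are available. Lean on these libraries where they do the work, as an engineer would, in place of code of your own. Each camera call takes 0.05 s, during which the arm holds its last target. There are 200 camera calls.

## Task

The key machine's supply box, the one with a single long toggle and a broad push button, has no lamp, so push lightly on the side of the long toggle facing the robot to feel whether it is on (leaning away from the robot): if it is off, flip it on, and if it is already on, leave it on without forcing it. Then, with the toggle on, press the push button beside it fully down and let it come back up. Keep off the other switch box, which has two stubby toggles.

Things in the scene. Friction and masses are not known exactly. Their poses are not given: they have to be found in the camera images.
- supply_box: grey steel box fixed to the bench, 130 (x) by 200 (y) by 55 mm high, turned up to 0.35 rad. Origin: centre of its underside, on the bench; x points away from the robot, z up. On its top: the long toggle (pivot at x 0, y +50, z 63 mm) and the push button (centre at x 0, y -50 mm)
- toggle_tip (a point): centre of the 28 mm steel ball on the long toggle: a 14 mm rod, 70 mm from pivot to here, turning about the box's y. OFF: leans 23 deg towards the robot, ball at x -27, y +50, z 127 mm of the box; ON: leans 23 deg away, x +27. Starts at either stop by chance; being top-heavy it rests there (about 1.8 N level push at the ball to move it, 3.3 N 35 mm above the pivot) and falls over past upright
- start (a joint): black round push button, 36 mm across, in a 52 mm metal ring (top 67 mm above the bench), at x 0, y -50 mm of the supply box; its top is 77 mm above the bench when up. Goes straight down 6 mm (0 up, 0.006 m fully down) against a spring, about 5 N when fully down; comes up by itself
- lamp_box: the other grey steel box, to be left alone: 110 (x) by 140 (y) by 55 mm high, with two stubby toggles, reaching 95 mm above the bench, at x 0, y +35 and -35 mm. Origin: centre of its underside; x points away from the robot. Either box may be the left one

How it is judged (in metres and radians):
On the way, in this order (a step that is already met when the one before it is completed fails the run):
1. the fingers have touched the long toggle (over 0.3 N) (contact force between the fingers and toggle above 0.3 N), for 0.04 s.
2. with the toggle on, the push button is pressed down (4.5 of its 6 mm or more) (x of toggle_tip in the frame of supply_box above 0.018 m and value of joint start above 0.0045 m), for 0.05 s.
At the end, for the whole second after the job is handed in: the long toggle leans away from the robot, on (its ball more than 18 mm past the pivot; 27 mm at the stop), and the push button has come back up (less than 1.5 mm down) (x of toggle_tip in the frame of supply_box above 0.018 m and value of joint start below 0.0015 m); the robot touches nothing.
It fails at once if a long toggle that was on at the start is moved back from on (its ball by more than about 12 mm) ((x of toggle_tip in the frame of supply_box between 0.004 and 0.015 m and distance of toggle_tip from where it was at the start of the episode below 0.027 m) or (x of toggle_tip in the frame of supply_box below -0.008 m and distance of toggle_tip from where it was at the start of the episode above 0.032 m)).
It fails at once if the other switch box is touched (over 1 N) (contact force between any of the fingers, the arm and lamp_box above 1 N).
It fails at once if the long toggle is forced with more than 40 N (contact force between the fingers and toggle above 40 N).
It also fails if it takes over 35 s, if anything falls off the work surface, if the arm or the gripper's body presses on something with over 40 N, if the wrist force passes 120 N, or if a joint passes its speed limit or range.

## Working session

There is one attempt and no reset: what is moved stays moved. The work goes in short steps, Python scripts to look and compute and a tool call to move; the robot and the scene stay as the last step left them, time stands still between calls to the robot, and variables do not carry over. Pictures are saved under pics/ and viewed, at most 10 in all, crops included, and the job is handed in when it is done.

Besides the shell and the picture viewer there is one more tool, called after "Call:" by a JSON object that holds its "api" and its "payload". send_rows: Moves the arm, as the interface text tells. Its arguments: {"type":"object","properties":{"commands":{"type":"array"},"grip":{"type":"number"}},"required":["commands"]}

```bash
mkdir -p pics; cat > h.py <<'E'
import numpy as np,cv2
from bench import ctrl
from scipy.spatial.transform import Rotation as R
def cam(n):
    m=ctrl.camera_model(n)
    if 'hand_eye' in m:
        s=ctrl.sense(); T=np.eye(4); T[:3,:3]=R.from_euler('xyz',s['tool_rot']).as_matrix(); T[:3,3]=s['tool_pos']
        T=T@np.array(m['hand_eye']); return m,T[:3,:3],T[:3,3]
    return m,np.array(m['rotation']),np.array(m['eye'])
def ray(c,uv):
    m,Rm,e=c; K=np.array(m['K']); d=np.array([(uv[0]-K[0,2])/K[0,0],(uv[1]-K[1,2])/K[1,1]])
    p=d.copy()
    for _ in range(20): p=d/(1+m['k1']*(p@p))
    return e,Rm@np.array([*p,1])
def onplane(c,uv,z):
    e,d=ray(c,uv); return e+d*(z-e[2])/d[2]
E
python3 - <<'E'
from h import *
for n in('top','scene'):
    c=cam(n); print(n,c[2],c[1].round(2).tolist(),c[0]['k1'])
    cv2.imwrite(f'pics/{n}0.png',ctrl.get_image(n))
print(ctrl.sense())
E
```

```text
top [ 4.23063338e+02 -3.56858650e-01  8.78355111e+02] [-2.99, 0.0, -1.6] -0.08541786241003999
scene [ 791.15246343 -240.79997861  742.90653611] [-2.67, 0.01, 0.83] 0.024764050573892624
{'time_s': 0.1, 'qpos': array([ 1.07710284,  0.38415988,  0.01636467,  1.37105148, -0.00628853,
        1.388217  , -0.04655675]), 'joint_velocities': array([-0.00091878, -0.00094395, -0.00062504, -0.00291299,  0.00124071,
       -0.0004907 , -0.00083319]), 'joint_torque': array([ 4.11893925e-03, -6.29132438e+01,  8.48283973e-01, -3.72759283e+01,
        1.68787921e-02,  1.04069142e-02, -1.13133995e-04]), 'tool_pos': array([ 260.83808871, -567.46087897,  230.37408218]), 'tool_rot': array([-3.13980663e+00,  3.41266138e-05,  4.30811876e-01]), 'wrist_force': array([ 0.20965264, -0.54454918, -0.51383129]), 'moment': array([0.02863396, 0.06000524, 0.03177466]), 'grip_force': 0.0, 'finger_gap': 85.19863181350698}
```

View pics/top0.png

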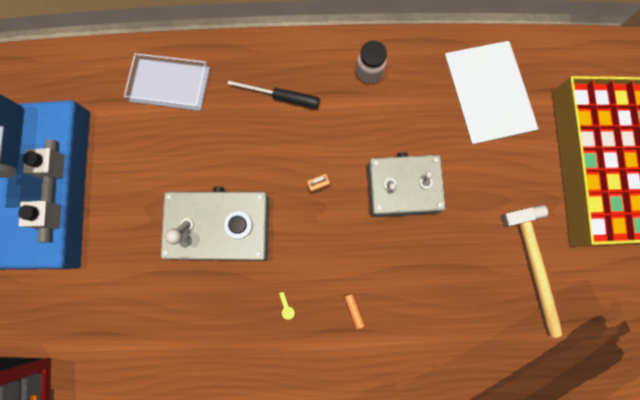

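View pics/scene0.png

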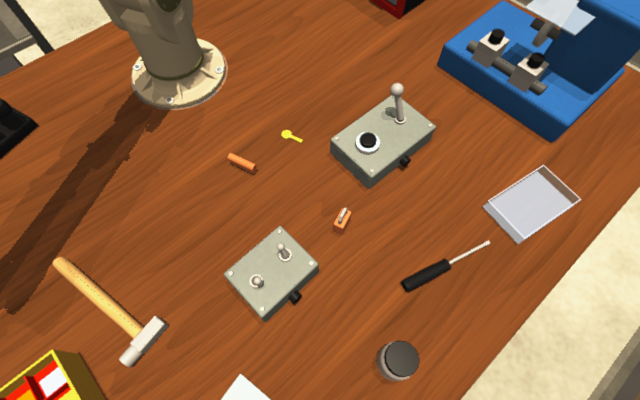

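The top view shows the supply box on the left, with its ball near (174,236), toggle base (186,226) and button (238,225). The lamp box is on the right around (407,185). The scene view shows the ball at (397,89) and the button at (368,142).

```bash
sed -i "s/,np.array(m\['rotation'\]),/,(lambda r: r if r.shape==(3,3) else R.from_euler('xyz',r).as_matrix())(np.array(m['rotation'])),/" h.py
python3 - <<'E'
from h import *
t=cam('top');s=cam('scene')
im=cv2.imread('pics/top0.png')
hsv=cv2.cvtColor(im,cv2.COLOR_BGR2HSV); m=((hsv[...,1]<60)&(hsv[...,2]>90)).astype(np.uint8)
m=cv2.morphologyEx(m,cv2.MORPH_CLOSE,np.ones((25,25)));
for c in cv2.findContours(m,0,2)[0]:
    x,y,w,h=cv2.boundingRect(c)
    if cv2.contourArea(c)>3000: print(x,y,w,h,cv2.minAreaRect(c))
for uv in[(165,193),(267,193),(267,259),(162,258),(371,157),(441,155),(444,212),(372,215)]:print(uv,onplane(t,uv,55)[:2].round())
b=onplane(t,(238,225),77);print('btn',b, onplane(s,(368,141),77))
e1,d1=ray(t,(174,236));e2,d2=ray(s,(397,89))
k=np.linalg.lstsq(np.c_[d1,-d2],e2-e1,rcond=None)[0];print('ball',e1+k[0]*d1,e2+k[1]*d2)
print(onplane(t,(186,225),63),onplane(s,(400,120),58))
E
```

```text
161 191 106 69 ((213.5, 225.0), (68.0, 105.0), 90.0)
369 156 76 59 ((406.57305908203125, 184.09515380859375), (56.807228088378906, 72.30615997314453), 86.18592071533203)
0 0 640 144 ((319.5, 71.5), (143.0, 639.0), 90.0)
(165, 193) [572. 307.]
(267, 193) [566. 108.]
(267, 259) [440. 108.]
(162, 258) [446. 309.]
(371, 157) [633. -96.]
(441, 155) [ 634. -234.]
(444, 212) [ 521. -232.]
(372, 215) [519. -93.]
btn [503.66172462 158.97538059  77.        ] [512.42880706 158.13523305  77.        ]
ball [481.7242974  261.39031778 128.31195883] [484.18721127 264.39284442 129.55239381]
[507.28222821 261.43305538  63.        ] [513.19507924 261.64696423  58.        ]
```

The toggle appears to be off: the ball is about 25 mm nearer the robot than the pivot. The box yaw is about -0.03, the pivot is near (508,261) and the button near (507,158). I'm moving over now.

Call:
{"api": "send_rows", "payload": {"commands": [{"tx": 1.2, "ty": 1.8, "tz": 0, "spin": -3}, {"tx": 2.4, "ty": 3.7, "tz": 0, "spin": -6}, {"tx": 3.6, "ty": 5.5, "tz": 0, "spin": -9}, {"tx": 4.8, "ty": 7.4, "tz": 0, "spin": -12}, {"tx": 6.0, "ty": 9.2, "tz": 0, "spin": -15}, {"tx": 7.2, "ty": 11.0, "tz": 0, "spin": -18}, {"tx": 8.4, "ty": 12.9, "tz": 0, "spin": -21}, {"tx": 9.6, "ty": 14.7, "tz": 0, "spin": -24.7}, {"tx": 9.4, "ty": 16.9, "tz": 0, "spin": -24.7}, {"tx": 9.2, "ty": 19.1, "tz": 0, "spin": -24.7}], "grip": 0}}

```text
time_s: 1.35
tool_pos: [490.7, -88.4, 230.7]
tool_rot: [-3.141, 0.001, 0.0]
wrist_force: [0.4, -0.1, 1.0]
finger_gap: 0.1
grip_force: 0.0
```

Call:
{"api": "send_rows", "payload": {"commands": [{"tx": -0.35, "ty": 2.0, "tz": 0, "spin": 0}, {"tx": -0.7, "ty": 4.0, "tz": 0, "spin": 0}, {"tx": -1.05, "ty": 6.0, "tz": 0, "spin": 0}, {"tx": -1.4, "ty": 8.0, "tz": 0, "spin": 0}, {"tx": -1.75, "ty": 10.0, "tz": 0, "spin": 0}, {"tx": -2.1, "ty": 12.0, "tz": 0, "spin": 0}, {"tx": -2.4, "ty": 14.1, "tz": 0, "spin": 0}, {"tx": -2.4, "ty": 14.1, "tz": -1.5, "spin": 0}, {"tx": -2.4, "ty": 14.1, "tz": -3.0, "spin": 0}, {"tx": -2.4, "ty": 14.1, "tz": -4.6, "spin": 0}]}}

```text
time_s: 2.6
tool_pos: [430.8, 262.1, 115.0]
tool_rot: [3.142, -0.0, 0.0]
wrist_force: [1.0, -0.2, -0.8]
finger_gap: 0.2
grip_force: 0.0
```

```bash
python3 - <<'E'
from h import *
a=ctrl.get_image('scene')[40:220,280:500];b=ctrl.get_image('wrist')
cv2.imwrite('pics/c1.png',np.vstack([cv2.resize(a,(366,300)),cv2.resize(b,(480,300))[:,:366]]) if 0 else np.hstack([cv2.resize(a,(366,300)),cv2.resize(b,(434,300))]))
s=ctrl.sense();print(s['tool_pos'],s['wrist_force'],ctrl.tcp_to_grasp)
E
```

```text
[428.29308696 260.20059201 112.1316123 ] [-1.84560416 -1.00060049  0.52340215] 18.700000000000003
```

View pics/c1.png

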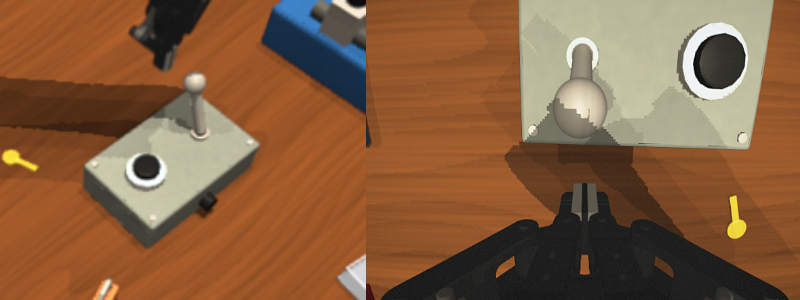

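The wrist view shows the ball leaning toward the robot (off) and lined up with the fingers. I'll push it gently.

Call:
{"api": "send_rows", "payload": {"commands": [{"tx": 0.4}, {"tx": 0.8}, {"tx": 1.0}, {"tx": 1.1}, {"tx": 1.2}, {"tx": 1.3}, {"tx": 1.4}, {"tx": 1.5}, {"tx": 1.6}, {"tx": 1.7}]}}

```text
invalid input
```

Call:
{"api": "send_rows", "payload": {"commands": [{"tx": 0.1}, {"tx": 0.2}, {"tx": 0.3}, {"tx": 0.4}, {"tx": 0.5}, {"tx": 0.6}, {"tx": 0.7}, {"tx": 0.8}, {"tx": 0.9}, {"tx": 1.0}]}}

```text
invalid input
```

```bash
python3 - <<'E'
from h import *
a=ctrl.get_image('scene')[40:220,280:500];b=ctrl.get_image('wrist')
cv2.imwrite('pics/c2.png',np.hstack([cv2.resize(a,(366,300)),cv2.resize(b,(434,300))]))
s=ctrl.sense();print(s['tool_pos'],s['wrist_force'])
E
```

```text
[430.75964801 262.08612563 116.52505306] [ 0.63686443  0.20107155 -0.22367407]
```

View pics/c2.png

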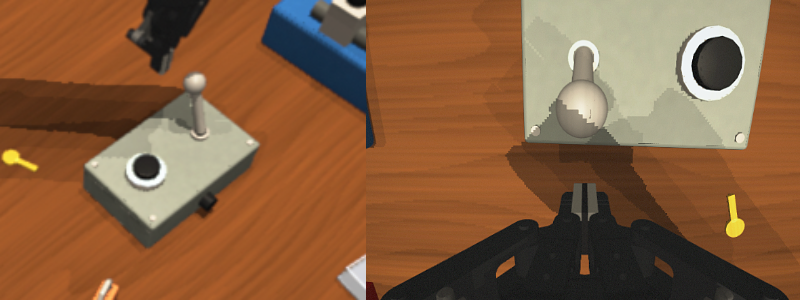

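The picture is unchanged: the ball is still at about (582,108), off. The rows were refused because every field has to be given.

Call:
{"api": "send_rows", "payload": {"commands": [{"tx": 0.4, "ty": 0, "tz": 0, "spin": 0}, {"tx": 0.8, "ty": 0, "tz": 0, "spin": 0}, {"tx": 1.0, "ty": 0, "tz": 0, "spin": 0}, {"tx": 1.1, "ty": 0, "tz": 0, "spin": 0}, {"tx": 1.2, "ty": 0, "tz": 0, "spin": 0}, {"tx": 1.3, "ty": 0, "tz": 0, "spin": 0}, {"tx": 1.4, "ty": 0, "tz": 0, "spin": 0}, {"tx": 1.5, "ty": 0, "tz": 0, "spin": 0}, {"tx": 1.6, "ty": 0, "tz": 0, "spin": 0}, {"tx": 1.7, "ty": 0, "tz": 0, "spin": 0}]}}

```text
time_s: 4.05
tool_pos: [473.9, 262.0, 116.2]
tool_rot: [3.142, -0.0, -0.001]
wrist_force: [-1.1, -0.0, 1.1]
finger_gap: -0.3
grip_force: 0.6
```

Call:
{"api": "send_rows", "payload": {"commands": [{"tx": 0.1, "ty": 0, "tz": 0, "spin": 0}, {"tx": 0.2, "ty": 0, "tz": 0, "spin": 0}, {"tx": 0.3, "ty": 0, "tz": 0, "spin": 0}, {"tx": 0.4, "ty": 0, "tz": 0, "spin": 0}, {"tx": 0.5, "ty": 0, "tz": 0, "spin": 0}, {"tx": 0.6, "ty": 0, "tz": 0, "spin": 0}, {"tx": 0.7, "ty": 0, "tz": 0, "spin": 0}, {"tx": 0.8, "ty": 0, "tz": 0, "spin": 0}, {"tx": 0.9, "ty": 0, "tz": 0, "spin": 0}, {"tx": 1.0, "ty": 0, "tz": 0, "spin": 0}]}}

```text
time_s: 5.3
tool_pos: [498.7, 262.1, 116.3]
tool_rot: [-3.142, -0.0, -0.0]
wrist_force: [1.3, -0.2, 0.1]
finger_gap: -0.1
grip_force: 0.0
```

```bash
python3 - <<'E'
from h import *
a=ctrl.get_image('scene')[40:220,280:500];b=ctrl.get_image('wrist')
cv2.imwrite('pics/c3.png',np.hstack([cv2.resize(a,(366,300)),cv2.resize(b,(434,300))]))
s=ctrl.sense();print(s['tool_pos'],s['wrist_force'])
E
```

```text
[498.8184079  262.06888181 116.2590891 ] [ 0.30374389 -0.01528525  0.49110469]
```

View pics/c3.png

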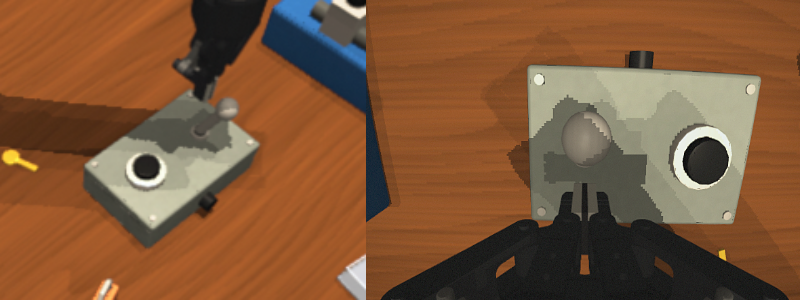

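The toggle flipped: the ball now leans away, at (227,107) in the scene crop. Next I back off, lift, and measure the button through the wrist camera.

Call:
{"api": "send_rows", "payload": {"commands": [{"tx": -0.6, "ty": 0, "tz": 0, "spin": 0}, {"tx": -1.2, "ty": 0, "tz": 0, "spin": 0}, {"tx": -1.5, "ty": 0, "tz": 1, "spin": 0}, {"tx": -1.5, "ty": -1.0, "tz": 2, "spin": 0}, {"tx": -1.5, "ty": -2.0, "tz": 2, "spin": 0}, {"tx": -1.5, "ty": -3.0, "tz": 1.5, "spin": 0}, {"tx": -1.0, "ty": -4.1, "tz": 1, "spin": 0}, {"tx": -0.5, "ty": -4.1, "tz": 0.5, "spin": 0}, {"tx": -0.5, "ty": -4.1, "tz": 0, "spin": 0}, {"tx": -0.5, "ty": -4.1, "tz": 0, "spin": 0}]}}

```text
time_s: 6.65
tool_pos: [484.2, 160.1, 115.3]
tool_rot: [3.141, 0.002, 0.001]
wrist_force: [0.3, -0.5, -0.2]
finger_gap: 0.3
grip_force: 0.0
```

```bash
python3 - <<'E'
from h import *
c=cam('wrist');b=ctrl.get_image('wrist');s=cam('scene');a=ctrl.get_image('scene')[40:220,280:500]
m=cv2.inRange(b,(190,190,190),(255,255,255))
for k in cv2.findContours(m,0,2)[0]:
    if cv2.contourArea(cv2.convexHull(k))>800:
        x,y,w,h=cv2.boundingRect(k);print(x,y,w,h,onplane(c,(x+w/2,y+h/2),67))
cv2.imwrite('pics/c4.png',np.hstack([cv2.resize(a,(320,300)),cv2.resize(b,(480,300))]))
print(ctrl.sense()['tool_pos'])
E
```

```text
[485.26575297 160.4222798  116.507367  ]
```

View pics/c4.png

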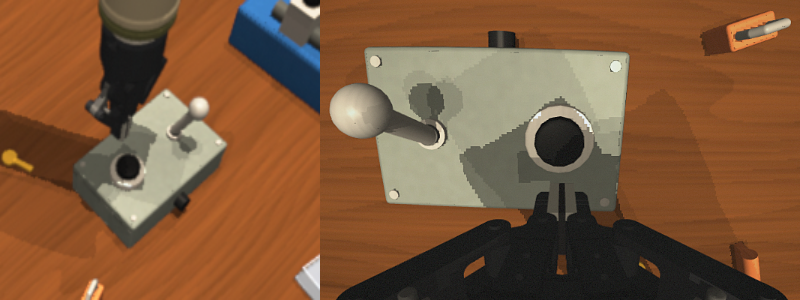

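The toggle is still on (ball at (361,110) in the wrist half, leaning away). The button is centred at (561,142), which is wrist pixel (321,189).

```bash
python3 - <<'E'
from h import *
c=cam('wrist');print(onplane(c,(321,189),77),onplane(c,(321,186),67),c[2])
E
```

```text
[509.86918943 160.76084412  77.        ] [509.10086179 160.79437963  67.        ] [554.75928484 160.15229701 258.65217058]
```

Call:
{"api": "send_rows", "payload": {"commands": [{"tx": 0.5, "ty": 0, "tz": 0, "spin": 0}, {"tx": 0.94, "ty": 0, "tz": 0, "spin": 0}, {"tx": 0.94, "ty": 0, "tz": -0.7, "spin": 0}, {"tx": 0.94, "ty": 0, "tz": -1.3, "spin": 0}, {"tx": 0.94, "ty": 0, "tz": -1.55, "spin": 0}, {"tx": 0.94, "ty": 0, "tz": -1.65, "spin": 0}, {"tx": 0.94, "ty": 0, "tz": -1.72, "spin": 0}, {"tx": 0.94, "ty": 0, "tz": -1.78, "spin": 0}, {"tx": 0.94, "ty": 0, "tz": -1.8, "spin": 0}, {"tx": 0.94, "ty": 0, "tz": -1.8, "spin": 0}]}}

```text
time_s: 8.0
tool_pos: [509.6, 159.7, 71.5]
tool_rot: [-3.141, -0.0, -0.0]
wrist_force: [-3.9, -0.9, 3.7]
finger_gap: -0.1
grip_force: 2.3
```

Call:
{"api": "send_rows", "payload": {"commands": [{"tx": 0, "ty": 0, "tz": -0.02, "spin": 0}, {"tx": 0, "ty": 0, "tz": -0.04, "spin": 0}, {"tx": 0, "ty": 0, "tz": -0.06, "spin": 0}, {"tx": 0, "ty": 0, "tz": -0.06, "spin": 0}, {"tx": 0, "ty": 0, "tz": -0.08, "spin": 0}, {"tx": 0, "ty": 0, "tz": -0.08, "spin": 0}, {"tx": 0, "ty": 0, "tz": -0.08, "spin": 0}, {"tx": 0, "ty": 0, "tz": -0.08, "spin": 0}, {"tx": 0, "ty": 0, "tz": -0.08, "spin": 0}, {"tx": 0, "ty": 0, "tz": -0.08, "spin": 0}]}}

```text
time_s: 9.25
tool_pos: [509.7, 159.8, 70.9]
tool_rot: [3.141, -0.001, -0.0]
wrist_force: [-9.3, -2.9, 20.2]
finger_gap: -0.1
grip_force: 9.8
```

The force rose to 20 N, well above the 5 N spring, so the button is at its stop. Retracting upward.

Call:
{"api": "send_rows", "payload": {"commands": [{"tx": 0, "ty": 0, "tz": 0.3, "spin": 0}, {"tx": 0, "ty": 0, "tz": 1, "spin": 0}, {"tx": -0.5, "ty": 0, "tz": 2, "spin": 0}, {"tx": -1, "ty": 0, "tz": 3, "spin": 0}, {"tx": -1, "ty": 0, "tz": 4, "spin": 0}, {"tx": -1, "ty": 0, "tz": 5, "spin": 0}, {"tx": -1, "ty": 0, "tz": 5, "spin": 0}, {"tx": -1, "ty": 0, "tz": 5, "spin": 0}, {"tx": -1, "ty": 0, "tz": 5, "spin": 0}, {"tx": -1, "ty": 0, "tz": 5, "spin": 0}]}}

```text
time_s: 10.5
tool_pos: [484.2, 159.5, 193.6]
tool_rot: [3.141, 0.001, -0.0]
wrist_force: [-0.4, 0.3, 0.2]
finger_gap: -0.1
grip_force: 0.0
```

```bash
python3 - <<'E'
from h import *
b=ctrl.get_image('wrist');a=ctrl.get_image('scene')[40:220,280:500]
cv2.imwrite('pics/c5.png',np.hstack([cv2.resize(a,(320,300)),cv2.resize(b,(480,300))]))
s=ctrl.sense();print(s['tool_pos'],s['wrist_force'])
E
```

```text
[484.3449016  159.56372647 193.83751728] [-0.9692073   0.14553353  0.35008656]
```

View pics/c5.png

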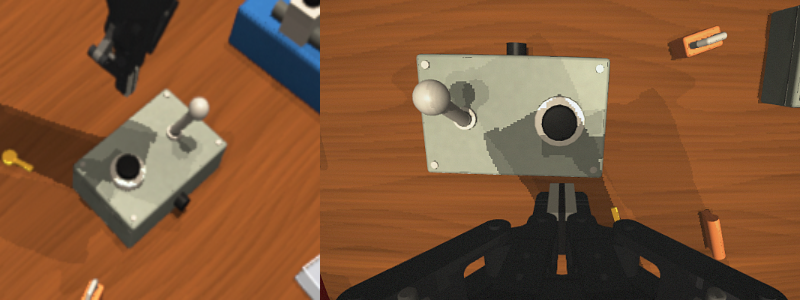

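The toggle is on (ball at (431,97), leaning away), the button at (559,123) is clear, and the arm is free of everything.

```bash
python3 -c "
from bench import ctrl
print(ctrl.close_job())"
```

```text
the job is handed in; nothing more can be done
None
```

The toggle was off, so I flipped it on, pressed the push button down to its stop and let go, never went near the lamp box except to pass well above it, and handed the job in at about 10.5 s; no verdict was returned.

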